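# Lay a tall vase down against the batten

## Task

Lay the tall, fragile terracotta vase on its side for smoothing, leaf picture up: tip it over away from the wooden batten (a fingertip in its mouth can steady it) and ease it down gently onto the boards without letting it drop, then push it along until its whole foot sits flat against the batten. Never pick the vase up or press hard on it, and leave everything else where it is.

Things in the scene. Friction and masses are not known exactly. Their poses are not given: they have to be found in the camera images.
- vase: tall open terracotta vase, about 0.6 kg: 110 mm wide (its x), 75 mm deep (y), 205 mm tall (z), walls 6 mm, floor 8 mm. Origin: centre of the underside of its foot; z points to the mouth; the leaf picture is on its -y face, which faces the batten while it stands. Lying as wanted, its z axis points along the boards' +y and its -y axis up. Friction on the boards about 0.5 to 0.7
- vase_mouth (a point): centre of the vase's mouth, in the plane of its rim, 205 mm along z from the foot; the opening is 98 mm (vase x) by 63 mm (vase y) and 197 mm deep
- vase_foot_back (a point): middle of the foot's edge on the leaf side (-y side) of the vase
- vase_foot_front (a point): middle of the foot's edge on the plain side (+y side) of the vase. Tipped towards +y, the vase turns about this edge and falls by itself once it leans more than about 20 degrees; the edge may slide back towards the batten as the vase is lowered
- board: stack of two chipboard boards fixed on the table, the upper 300 mm (x) by 400 mm (y), its top 36 mm above the table, with a pine batten fixed across its -y end. Origin: under the centre of the stack, on the table; +y points from the batten along the boards
- batten_face (a point): middle of the lower edge of the batten's inner face, at the level of the boards' top, 170 mm to -y of the board's centre; the batten is 300 mm long (board x), 25 mm high, 30 mm thick, and its inner face looks to the boards' +y
- sanding_block: wooden sanding block with a yellow face, 36 x 75 x 27 mm, lying on the boards beside the vase; origin under its centre; to be left alone
- rib: flat dark wooden potter's rib, 34 x 90 x 7 mm, lying on the boards on the other side of the vase; origin under its centre; to be left alone
- mug: small grey clay mug, 76 mm wide and 75 mm high, standing on the table next to the boards; origin under its centre; to be left alone
- slip_cup: white plastic cup, 72 mm wide and 85 mm high, standing on the table next to the boards; origin under its centre; to be left alone
- glaze_jar: amber glass jar with a black cap, 60 mm wide and 85 mm high, standing on the table next to the boards; origin under its centre; to be left alone
- dowel_stand: round wooden stand 52 mm wide and 45 mm high with three modelling tools sticking up to 91 mm, standing on the table next to the boards; origin under its centre; to be left alone
- brush: brush lying on the table clear of the boards; to be left alone
Mind the look-alikes: they are no part of the job. Leave any green look-alike of the vase alone.

How it is judged:
At the end, for the whole second after the job is handed in: The vase lies at rest on its plain broad side on the boards, leaf picture up (level within about 4 degrees), its axis square to the batten within 4 degrees, the centre of its foot within 6 mm of the batten's inner face (angle between vase's own z axis and vertical between 1.5 and 1.64 rad and angle between vase's own y axis and vertical above 3.05 rad and y of vase in the frame of batten_face below 0.006 m and angle between the z axis of vase and the y axis of board, either way round below 0.07 rad and y of vase_mouth in the frame of batten_face above 0.19 m and x of vase in the frame of batten_face between -0.1 and 0.1 m and height (world z) of vase_mouth below 0.084 m and linear speed of vase below 0.01 m/s and angular speed of vase below 0.05 rad/s); the robot touches nothing.
It fails at once if the vase falls or is knocked over: it turns faster than 3.5 rad/s (as when its mouth end drops more than about 20 mm) (angular speed of vase above 3.5 rad/s).
It fails at once if the vase is thrown or dropped: it moves faster than 0.5 m/s (linear speed of vase above 0.5 m/s).
It fails at once if the vase is lifted: both the front and back edges of its foot are more than 15 mm above the boards (height (world z) of each of vase_foot_back, vase_foot_front above 0.051 m).
It fails at once if the fingers press on the fragile vase with more than 45 N (contact force between the fingers and vase above 45 N).
It fails at once if another thing is moved by more than 15 mm (distance of any of sanding_block, rib, mug, slip_cup, glaze_jar, dowel_stand, brush from where it was at the start of the episode above 0.015 m).
It also fails if it takes over 64 s, if anything falls off the work surface, if the arm or the gripper's body presses on something with over 40 N, if the wrist force passes 120 N, or if a joint passes its speed limit or range.

## Robot

A 6-joint arm with a two-finger parallel gripper is mounted at the origin on the work surface. World frame = base frame: x ahead of the robot, y to its left, z up, the work surface at z = 0. Lengths are in m, angles in rad, forces in N, time in s.
With the tool pointing down it reaches from about 0.35 to 0.85 m from the base axis. Payload 8.1 kg.
Tool frame: the origin (TCP) lies midway between the tips of the shut fingers; the grasp point (between the pads) lies 19 mm behind it (robot.grip_point_offset is the distance from the TCP to the grasp point, in m); z points along the fingers, y is the line along which they close (so a half turn about z gives the same grasp; the last joint's range is limited). The gripper opens to 93 mm and grips with 3 to 60 N. Pads are 15 mm wide; open, the fingers measure 128 mm over their backs; the gripper's body (75 mm by 188 mm) begins 65 mm behind the grasp point.
Start: joints at [1.169, 0.13, 1.488, -0, 1.523, -0.085], TCP at [0.187, 0.57, 0.219] pointing down, gripper open.
Joint ranges: [-2.96, 2.96], [-0.89, 2.26], [0.02, 2.5], [-1.34, 4.48], [0, 2.73], [-2.66, 2.66]. Speed limits (rad/s): [2.39, 2.39, 2.79, 3.14, 3.14, 3.14].

## Interface

Orientations are given as a rotation vector (axis times angle).
In Python, from plant import robot, read_camera, job gives the robot as it stands.
- The arm moves only by the shell command python3 -m inch 'ROWS' [FORCE]. ROWS is JSON, one flat list of numbers, 5 for each row, row after row: the shift along the world's x, y, z in mm, then the turn about the world's z in degrees, then the opening in per cent of the stroke, from 0 (shut) to 100 (fully open). In form: [dx, dy, dz, yaw, hand, dx, dy, dz, yaw, hand, ...]. A call has 1 to 10 rows; each row is the pose to reach, as a shift and turn from the pose commanded when the call began; what a row does not reach only later rows make up. A row lasts 1/12 s, in which the tool goes at most 41.7 mm and 7.16 degrees, less where a joint would pass 70% of its speed; a pose out of reach is approached as far as the arm can. A call with a gripper value outside its range is refused whole. The fingers move at their own pace and stop on an object; FORCE is the grip in N (left out, the last holds). Time passes only in rows, so rows that repeat a pose let the fingers close. It gives the time, the measured TCP pose, the force, the opening and the grip force at its end, in the units of the state.
- robot.read_state(): the state, without advancing time (a new reading comes with each control period).
- read_camera(name): name is "side" or "top"; returns a dict with "image" (384x512x3 uint8, blue, green, red), "K" (3x3 intrinsics, pixels), "extrinsics" (4x4, takes a point from world to camera coordinates). Camera axes: x right, y down, z forward; pixel columns grow to the right and rows downward; lengths in m; the calibration is good to about 2 mm. A picture is of the moment at which its call begins. There is no depth.
- job.close_job(): hands the job in; it is judged then, once.
The state is a dict: "t": time; "q": joint angles; "dq": joint speeds; "joint_torque": joint torques, N m; "tool_pos": TCP position; "orientation": TCP orientation; "force": force on the tool from outside, world axes, zero at the start; "wrist_torque": the same for the moment, N m; "opening": finger opening in m; "gripper_force": force on a finger pad.
Only numpy, scipy, OpenCV 4.12 (cv2) and the standard library are available. Lean on these libraries where they do the work, as an engineer would, in place of code of your own. Each camera call takes 0.05 s, during which the arm holds its last target. There are 200 camera calls.

## Working session

There is one attempt and no reset: what is moved stays moved. The work goes in short steps, Python scripts to look and compute and a shell command to move; the robot and the scene stay as the last step left them, time stands still between calls to the robot, and variables do not carry over. Pictures are saved under pics/ and viewed, at most 10 in all, crops included, and the job is handed in when it is done.

```bash
mkdir -p pics; ls
cat > h.py <<'E'
import numpy as np, cv2
from plant import robot, read_camera, job
def snap(n,f=None):
    d=read_camera(n)
    if f: cv2.imwrite('pics/'+f,d['image'])
    return d
def ray(d,u,v):
    E=np.array(d['extrinsics']);R,t=E[:3,:3],E[:3,3]
    c=-R.T@t; r=R.T@np.linalg.solve(np.array(d['K']),[u,v,1.]); return c,r
def onz(d,u,v,z):
    c,r=ray(d,u,v); return c+r*(z-c[2])/r[2]
def proj(d,p):
    E=np.array(d['extrinsics']); q=np.array(d['K'])@(E[:3,:3]@np.array(p)+E[:3,3]); return q[:2]/q[2]
E
python3 - <<'E'
from h import *
a=snap('top');b=snap('side')
cv2.imwrite('pics/both.png',cv2.resize(np.hstack([a['image'],b['image']]),(800,300)))
cv2.imwrite('pics/top0.png',cv2.resize(a['image'],(800,600)))
cv2.imwrite('pics/side0.png',cv2.resize(b['image'],(800,600)))
for d in(a,b): print(ray(d,256,192))
print(robot.read_state())
E
```

```text
pics
(array([ 0.50263396, -0.06541471,  1.21096195]), array([ 0.07710763, -0.01162948, -0.99704513]))
(array([ 1.01406314, -0.55346008,  1.13140854]), array([-0.35397092,  0.42199533, -0.83508831]))
{'t': 0.1, 'q': array([ 1.16857897e+00,  1.31086462e-01,  1.48918323e+00,  1.87223966e-05,
        1.52300737e+00, -8.53807052e-02]), 'dq': array([ 0.00071643, -0.00145126, -0.00200831, -0.00033027,  0.00102984,
        0.00069697]), 'joint_torque': array([ 3.33631560e-04, -5.61341679e+01, -4.93094730e+01,  7.69989635e-02,
        2.91712268e-02, -3.97206065e-05]), 'tool_pos': array([0.18669304, 0.56966555, 0.21768481]), 'orientation': array([-4.95541007e-01, -3.10183307e+00,  2.56017878e-03]), 'force': array([ 0.55219328, -0.43997501, -0.30848966]), 'wrist_torque': array([-0.04141333, -0.0419307 , -0.03068976]), 'gripper_force': 0.0, 'opening': 0.09298520051786102}
```

View pics/top0.png

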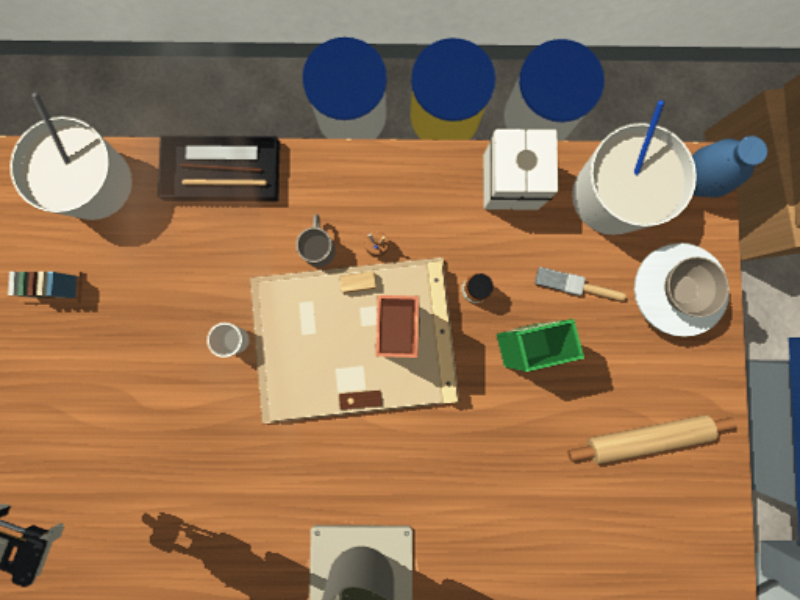

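View pics/side0.png

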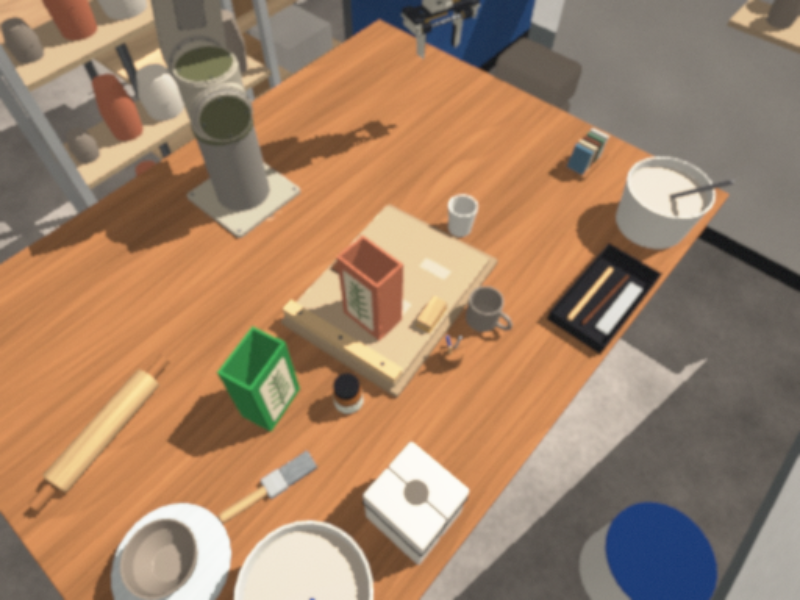

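The top view shows the board (corners in the 800x600 picture about (252,277), (265,422), (458,402), (440,260)), with its batten on the right. There are two vase-like objects:
- **Terracotta, (398,326):** stands on the boards with its leaf picture towards the batten. This is the one described.
- **Green, (541,345):** stands on the table beyond the batten. It is the look-alike, so I will leave it alone.

I'll confirm this in an enlarged crop and measure.

Run:
```python
from h import *
a=snap('top')
im=a['image']
c=im[155:280,150:305]
cv2.imwrite('pics/crop.png',cv2.resize(c,None,fx=5,fy=4.8,interpolation=cv2.INTER_CUBIC)[:600,:780])
hsv=cv2.cvtColor(im,cv2.COLOR_BGR2HSV)
for (u,v) in [(254,190),(241,210),(266,200),(255,225),(254,210),(230,230),(281,200),(275,205),(200,220)]: print((u,v),im[v,u],hsv[v,u])
```

```text
(254, 190) [ 98 136 225] [  9 144 225]
(241, 210) [117 160 236] [ 11 129 236]
(266, 200) [102 142 231] [  9 142 231]
(255, 225) [ 44  63 110] [  9 153 110]
(254, 210) [ 54  74 125] [  8 145 125]
(230, 230) [159 204 226] [ 20  76 226]
(281, 200) [161 223 243] [ 23  86 243]
(275, 205) [ 80 105 121] [ 18  86 121]
(200, 220) [159 203 227] [ 19  76 227]
```

View pics/crop.png

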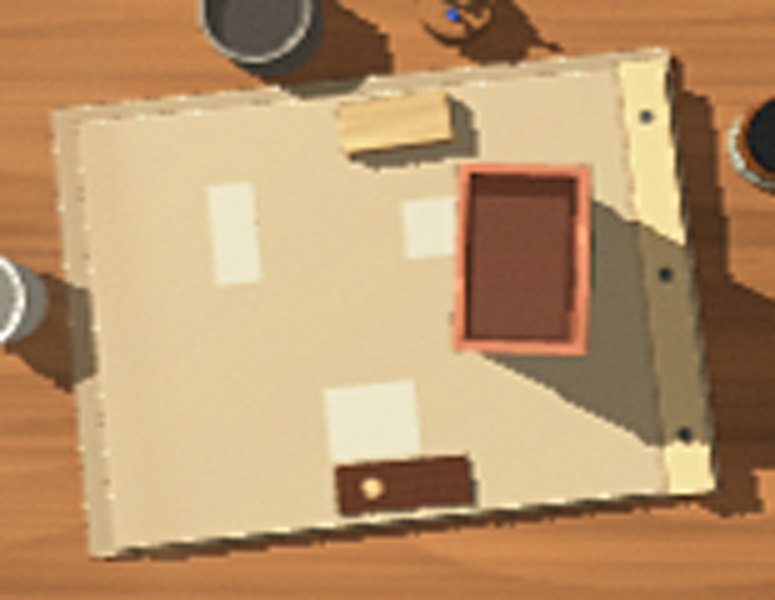

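The crop confirms it. The terracotta vase's rim spans crop px (458,165)-(590,352) and is turned about 7° relative to the batten. The sanding block, at (395,125), is close to its far side. The batten's inner top edge runs from (618,62) to (665,490). Next I'll compute positions.

```bash
cat >> h.py <<'E'
def crop2px(x,y): return 150+x/5.-.4, 155+y/4.8-.4
E
python3 - <<'E'
from h import *
a=snap('top'); im=a['image']; hsv=cv2.cvtColor(im,cv2.COLOR_BGR2HSV)
m=cv2.inRange(hsv,(4,110,70),(13,190,255)); mm=np.zeros_like(m); mm[186:232,236:275]=m[186:232,236:275]
cs,_=cv2.findContours(mm,cv2.RETR_EXTERNAL,cv2.CHAIN_APPROX_NONE); c=max(cs,key=cv2.contourArea)
W=np.array([onz(a,*p[0],.241)[:2] for p in c],np.float32)
r=cv2.minAreaRect(W*1000); print('vase',r, cv2.boxPoints(r))
g=lambda x,y,z: onz(a,*crop2px(x,y),z)[:2]*1000
B=np.array([g(620,62,.061),g(664,490,.061)]);print('batten inner top edge',B)
B2=np.array([g(680,60,.061),g(714,488,.061)]);print('outer',B2)
d=B[0]-B[1]; th=np.degrees(np.arctan2(d[1],d[0])); print('len',np.linalg.norm(d),'xdir deg',th)
T=[g(82,122,.036),g(108,550,.036)];print('far end corners',T)
for n,pts,z in(('block',[(338,102),(448,92),(455,140),(346,156)],.063),('rib',[(335,465),(470,455),(475,505),(340,513)],.043)):
  print(n,[g(*p,z).round() for p in pts])
E
```

```text
vase ((531.6515502929688, -70.16944885253906), (109.0528793334961, 75.23113250732422), 0.2289583832025528) [[ 476.97522   -32.772076]
 [ 477.27588  -108.0026  ]
 [ 586.3279   -107.56682 ]
 [ 586.0272    -32.336296]]
batten inner top edge [[ 674.24521214 -137.20309316]
 [ 379.83792076 -166.70865013]]
outer [[ 675.97894011 -177.39922252]
 [ 381.41568135 -199.46879284]]
len 295.88212367120303 xdir deg 5.723084354839733
far end corners [array([632.04214869, 227.70278695]), array([333.46904656, 201.58798116])]
block [array([644.,  51.]), array([652., -22.]), array([618., -27.]), array([607.,  45.])]
rib [array([393.,  51.]), array([401., -39.]), array([367., -43.]), array([361.,  47.])]
```

```bash
python3 -m inch '[0,-40,40,-7,50, 38,-76,90,-14,50, 76,-112,100,-21,50, 114,-148,100,-28,50, 152,-184,100,-35,50, 172,-220,100,-42,50, 192,-256,100,-49,50, 212,-292,100,-56,50, 232,-328,100,-63,50, 252,-364,100,-70,50]' 8; python3 -m inch '[15,-36,0,-2,50, 30,-72,0,-2,50, 45,-108,0,-2,50, 60,-144,0,-2,50, 75,-180,0,-2,50, 85,-215,0,-2,50, 90,-250,0,-2,50, 93,-276,0,-2,50, 93,-276,0,-2,50, 93,-276,0,-2,50]'
python3 - <<'E'
from h import *
s=robot.read_state();print(s['t'],s['q'].round(3),s['tool_pos'].round(4))
a=snap('top');b=snap('side')
x=a['image'][150:280,200:330];y=b['image'][110:240,180:310]
cv2.imwrite('pics/p1.png',cv2.resize(np.hstack([x,y]),(800,400),interpolation=cv2.INTER_CUBIC))
E
```

```text
t: 1.03
tool_pos: [0.4069, 0.2596, 0.318]
orientation: [2.192, 2.251, 0.0]
force: [1.1, 0.5, -0.8]
opening: 0.0467
gripper_force: 0.0
t: 1.87
tool_pos: [0.4991, -0.0157, 0.3176]
orientation: [-2.227, -2.215, 0.0]
force: [0.2, 0.1, 0.5]
opening: 0.0465
gripper_force: 0.0
1.8667 [-0.134 -0.162  1.599  0.     1.705 -0.129] [ 0.4991 -0.0157  0.3176]
```

View pics/p1.png

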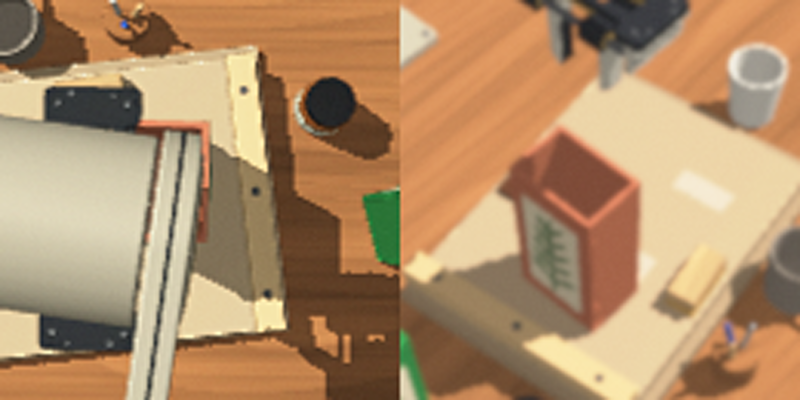

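Top: the gripper body covers the vase from above. Side: the fingers are still behind the mouth on the robot side, and the vase is untouched. Next I'll move over the mouth and check by projecting the mouth position.

```bash
python3 -m inch '[16,-22,0,0,50, 33,-44,0,0,50, 33,-44,-20,0,50, 33,-44,-40,0,50, 33,-44,-52,0,50, 33,-44,-52,0,50, 33,-44,-52,0,50]'
python3 - <<'E'
from h import *
s=robot.read_state();print(s['t'],s['tool_pos'].round(4))
b=snap('side')
# stretch: mouth corners from upright estimate, and tcp
for p in [(477,-32.5,241),(477,-108,241),(586,-107.5,241),(586,-32.5,241)]: print(proj(b,np.array(p)/1e3).round(1))
print(proj(b,s['tool_pos']).round(1))
y=b['image'][110:240,180:310]
cv2.imwrite('pics/p2.png',cv2.resize(y,(590,590),interpolation=cv2.INTER_CUBIC))
E
```

```text
t: 2.55
tool_pos: [0.5317, -0.0573, 0.2656]
orientation: [-2.222, -2.219, 0.001]
force: [0.3, 0.4, 0.6]
opening: 0.0463
gripper_force: 0.0
2.55 [ 0.5317 -0.0573  0.2656]
[232.2 149.6]
[215.3 164. ]
[242.  183.4]
[258.7 167.9]
[239.6 158.4]
```

View pics/p2.png

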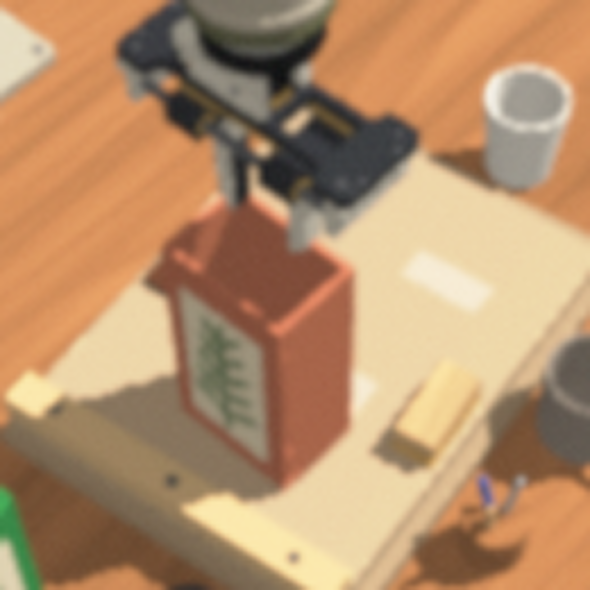

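The side view shows both fingertips above the front half of the terracotta mouth (crop px ~(240,195) and (300,240)), clear of the walls. Now I'll lower them in and spread them gently.

```bash
python3 -m inch '[0,0,-20,0,50, 0,0,-40,0,50, 0,0,-55,0,50, 0,0,-55,0,60, 0,0,-55,0,65, 0,0,-55,0,72, 0,0,-55,0,78, 0,0,-55,0,78, 0,0,-55,0,78, 0,0,-55,0,78]' 8
```

```text
t: 3.43
tool_pos: [0.5332, -0.0586, 0.2132]
orientation: [2.223, 2.217, 0.003]
force: [-2.0, 0.7, 6.8]
opening: 0.0674
gripper_force: 8.2
```

The fingers stop on the walls at 8 N outward, so the spread hold works. Next I'll turn the upright vase about 5° to square it with the batten.

```bash
python3 -m inch '[0,0,0,0.7,78, 0,0,0,1.5,78, 0,0,0,2.2,78, 0,0,0,3,78, 0,0,0,3.7,78, 0,0,0,4.5,78, 0,0,0,5.3,78, 0,0,0,5.3,78, 0,0,0,5.3,78]'
python3 - <<'E'
from h import *
a=snap('top');b=snap('side')
x=a['image'][150:280,200:330];y=b['image'][110:240,180:310]
cv2.imwrite('pics/p3.png',cv2.resize(np.hstack([x,y]),(800,400),interpolation=cv2.INTER_CUBIC))
E
```

```text
t: 4.18
tool_pos: [0.5338, -0.0591, 0.2131]
orientation: [2.117, 2.316, 0.003]
force: [1.5, -1.5, 5.7]
opening: 0.0669
gripper_force: 8.2
```

View pics/p3.png

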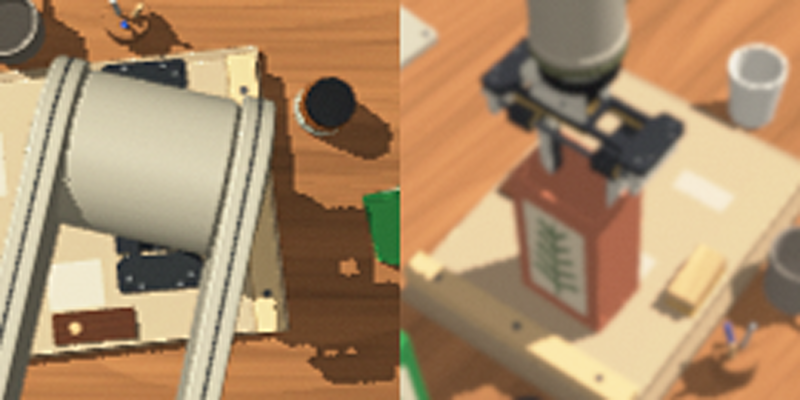

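Side view: the vase stands upright and is now squared to the batten, with both fingers in its mouth. Nothing else moved. Next I'll work out the tipping path about the front foot edge.

Run:
```python
import numpy as np
f=lambda t,y,z:(y*np.cos(t)+z*np.sin(t),-y*np.sin(t)+z*np.cos(t))
y0,z0=-26,191
for d in list(range(0,61,3))+list(range(62,91,2)):
    t=np.radians(d); y,z=f(t,y0,z0); br=f(t,-69,205); 
    yl=br[0]+8.5; zl=((yl+7.5)*np.cos(t)+9)/np.sin(t) if d>40 else 0
    fr=f(t,-6,205)
    s=y-y0; print(d,'dx %.1f dy %.1f dz %.1f'%(-.092*s,.996*s,z-z0),'| gap %.1f'%(y-7.5-br[0]),'| late s %.1f dx %.1f dy %.1f dz %.1f over %.1f'%(yl-y0,-.092*(yl-y0),.996*(yl-y0),zl-(z0-14),fr[0]-yl+7.5))
```

```text
0 dx -0.0 dy 0.0 dz 0.0 | gap 35.5 | late s -34.5 dx 3.2 dy -34.4 dz -177.0 over 62.0
3 dx -0.9 dy 10.0 dz 1.1 | gap 34.7 | late s -23.7 dx 2.2 dy -23.6 dz -177.0 over 61.9
6 dx -1.8 dy 20.0 dz 1.7 | gap 33.8 | late s -12.7 dx 1.2 dy -12.6 dz -177.0 over 61.7
9 dx -2.8 dy 30.1 dz 1.7 | gap 32.8 | late s -1.6 dx 0.1 dy -1.6 dz -177.0 over 61.2
12 dx -3.7 dy 40.1 dz 1.2 | gap 31.6 | late s 9.6 dx -0.9 dy 9.6 dz -177.0 over 60.6
15 dx -4.6 dy 50.1 dz 0.2 | gap 30.4 | late s 20.9 dx -1.9 dy 20.8 dz -177.0 over 59.9
18 dx -5.5 dy 60.1 dz -1.3 | gap 29.1 | late s 32.2 dx -3.0 dy 32.1 dz -177.0 over 58.9
21 dx -6.5 dy 69.9 dz -3.4 | gap 27.6 | late s 43.5 dx -4.0 dy 43.4 dz -177.0 over 57.8
24 dx -7.4 dy 79.6 dz -5.9 | gap 26.1 | late s 54.8 dx -5.0 dy 54.6 dz -177.0 over 56.6
27 dx -8.2 dy 89.2 dz -9.0 | gap 24.5 | late s 66.1 dx -6.1 dy 65.8 dz -177.0 over 55.1
30 dx -9.1 dy 98.6 dz -12.6 | gap 22.7 | late s 77.2 dx -7.1 dy 76.9 dz -177.0 over 53.6
33 dx -10.0 dy 107.8 dz -16.7 | gap 20.9 | late s 88.3 dx -8.1 dy 87.9 dz -177.0 over 51.8
36 dx -10.8 dy 116.8 dz -21.2 | gap 19.1 | late s 9
[... 1499 characters left out ...]
19.9 dy 215.9 dz -118.3 over 14.2
78 dx -19.1 dy 206.6 dz -125.9 | gap -12.3 | late s 220.7 dx -20.3 dy 219.8 dz -124.8 over 12.1
80 dx -19.3 dy 208.7 dz -132.2 | gap -13.8 | late s 224.4 dx -20.6 dy 223.5 dz -131.6 over 9.9
82 dx -19.5 dy 210.7 dz -138.7 | gap -15.4 | late s 227.9 dx -21.0 dy 227.0 dz -138.5 over 7.8
84 dx -19.6 dy 212.4 dz -145.2 | gap -16.9 | late s 231.2 dx -21.3 dy 230.2 dz -145.6 over 5.6
86 dx -19.8 dy 213.9 dz -151.7 | gap -18.5 | late s 234.2 dx -21.5 dy 233.3 dz -152.9 over 3.4
88 dx -19.9 dy 215.1 dz -158.4 | gap -20.0 | late s 237.0 dx -21.8 dy 236.0 dz -160.4 over 1.2
90 dx -20.0 dy 216.1 dz -165.0 | gap -21.5 | late s 239.5 dx -22.0 dy 238.5 dz -168.0 over -1.0
```

```bash
python3 -m inch '[-0.4,4,1,0,78, -0.7,8,2,0,78, -1.1,12,2,0,78, -1.5,16,2.5,0,78, -1.8,20,2.5,0,78, -2.2,24,2.5,0,78, -2.6,28,2.5,0,78, -3,32,2.5,0,78, -3.3,36,2,0,78, -3.7,40,2,0,78]'
```

```text
t: 5.12
tool_pos: [0.5288, -0.0179, 0.2134]
orientation: [2.119, 2.319, 0.001]
force: [3.3, -0.8, 3.4]
opening: 0.0671
gripper_force: 8.1
```

```bash
cat >> h.py <<'E'
n=np.array([-.092,.996]); e=np.array([.996,.092]); P0=np.array([531.6,-70.2])+37.5*n   # front-edge pivot, mm
def body(x,y,z,deg,slide=0):
    t=np.radians(deg); y-=37.5
    s=y*np.cos(t)+z*np.sin(t)+slide; h=-y*np.sin(t)+z*np.cos(t)
    p=P0+x*e+s*n; return np.array([p[0],p[1],h+36])/1e3
def tmask(d):
    hsv=cv2.cvtColor(d['image'],cv2.COLOR_BGR2HSV); m=cv2.inRange(hsv,(3,120,60),(8,200,255)); 
    return m
def overlay(d,deg,slide,f,box):
    im=cv2.resize(d['image'],None,fx=4,fy=4,interpolation=cv2.INTER_CUBIC)
    B=[(x,y,z) for x in(-55,55) for y in(-37.5,37.5) for z in(0,205)]
    for i in range(8):
        for j in range(i):
            if sum(a!=b for a,b in zip(B[i],B[j]))==1:
                p,q=[tuple(int(v) for v in proj(d,body(*B[k],deg,slide))*4+2) for k in(i,j)]
                cv2.line(im,p,q,(255,0,0),1)
    u0,v0,u1,v1=[4*k for k in box]; cv2.imwrite('pics/'+f,im[v0:v1,u0:u1])
E
python3 - <<'E'
from h import *
b=snap('side')
overlay(b,12,0,'o1.png',(170,90,330,230))
E
```

```text
(no output)
```

View pics/o1.png

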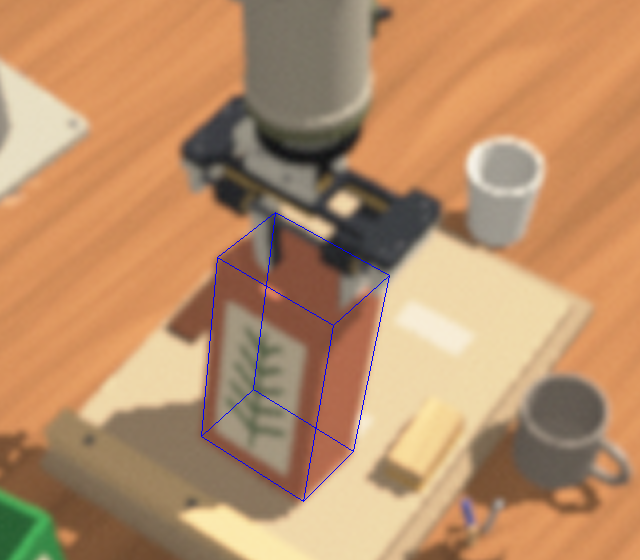

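The vase leans 12° and the predicted outline matches it exactly, so there was no slide. The predicted edges run from px (304,500) at the foot to (390,275) at the rim. Continuing along the arc.

```bash
python3 -m inch '[-0.4,4,-0.2,0,78, -0.8,8,-0.7,0,78, -1.1,12,-1,0,78, -1.5,16,-1.7,0,78, -1.9,20,-2.5,0,78, -2.2,24,-3.2,0,78, -2.6,28,-4,0,78, -3,32,-5,0,78, -3.3,36,-6,0,78, -3.7,39.5,-7.2,0,78]'
python3 -m inch '[-0.4,3.8,-1.2,0,78, -0.7,7.6,-2.5,0,78, -1,11.4,-3.7,0,78, -1.4,15.2,-5.2,0,78, -1.7,19,-6.7,0,78, -2.1,22.6,-8.2,0,78, -2.4,26.2,-10,0,78, -2.7,29.8,-11.8,0,78, -3.1,33.5,-13.6,0,78, -3.4,37.2,-15.4,0,78]'
```

```text
t: 6.0
tool_pos: [0.5243, 0.0214, 0.2057]
orientation: [-2.119, -2.319, 0.001]
force: [1.5, 0.2, 7.2]
opening: 0.067
gripper_force: 12.5
t: 6.83
tool_pos: [0.5211, 0.0584, 0.1897]
orientation: [-2.119, -2.319, 0.001]
force: [0.8, -1.6, 1.1]
opening: 0.0669
gripper_force: 14.6
```

```bash
python3 -m inch '[-0.3,3.5,-2,0,78, -0.6,7,-4,0,78, -0.9,10.4,-6.2,0,78, -1.2,13.8,-8.5,0,78, -1.6,17.1,-10.5,0,78, -1.9,20.4,-13,0,78, -2.2,23.6,-15.3,0,78, -2.5,26.8,-17.7,0,78, -2.8,30,-20.2,0,78, -3,33,-22.7,0,78]'
python3 - <<'E'
from h import *
b=snap('side')
overlay(b,48,0,'o2.png',(170,90,330,230))
E
```

```text
t: 7.67
tool_pos: [0.5185, 0.0918, 0.1676]
orientation: [-2.119, -2.319, -0.001]
force: [0.4, -0.1, 2.2]
opening: 0.0662
gripper_force: 14.1
```

View pics/o2.png

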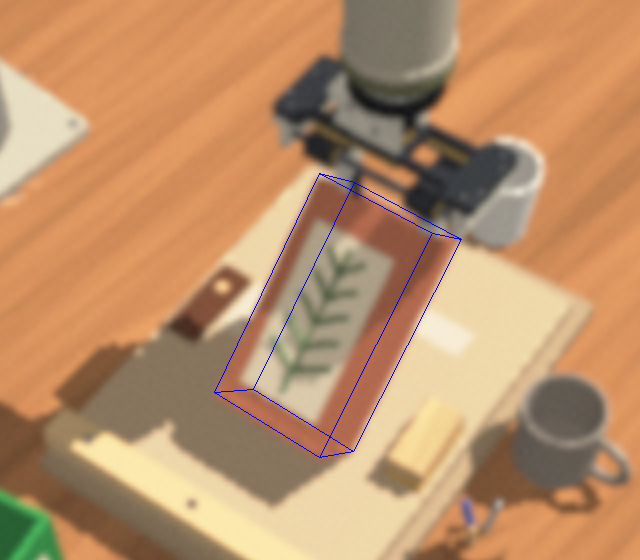

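At 48° the outline again matches (foot edge at px (322,457), rim to (460,238)), and the leaf picture faces up towards the camera. Continuing.

```bash
python3 -m inch '[-0.3,3,-2.6,0,78, -0.6,6,-5.2,0,78, -0.8,8.8,-8,0,78, -1.1,11.6,-10.8,0,78, -1.4,14.4,-13.8,0,78, -1.6,17,-16.8,0,78, -1.9,19.7,-19.8,0,78, -2.1,22.3,-22.8,0,78, -2.4,24.9,-26,0,78, -2.6,27.4,-29.2,0,78]'
python3 -m inch '[-0.2,2.6,-2.5,0,78, -0.4,5.2,-5,0,78, -0.7,7.8,-7.5,0,78, -0.9,10.4,-10,0,78, -1.1,13,-12.6,0,78, -1.3,15.5,-15.2,0,78, -1.5,18,-17.8,0,78, -1.8,20.4,-20.5,0,78]'
```

```text
t: 8.55
tool_pos: [0.5161, 0.1202, 0.1389]
orientation: [-2.118, -2.319, -0.004]
force: [0.2, 7.1, 6.0]
opening: 0.0654
gripper_force: 12.1
t: 9.22
tool_pos: [0.5138, 0.1387, 0.1172]
orientation: [2.119, 2.319, -0.002]
force: [2.1, 0.7, -0.7]
opening: 0.0652
gripper_force: 12.7
```

```bash
cat >> h.py <<'E'
def corner(show=True):
    d=snap('side'); hsv=cv2.cvtColor(d['image'],cv2.COLOR_BGR2HSV); m=cv2.inRange(hsv,(2,115,40),(10,200,255))
    m[:100]=0; m[240:]=0; m[:,:200]=0; m[:,330:]=0
    k,l,st,_=cv2.connectedComponentsWithStats(cv2.morphologyEx(m,cv2.MORPH_OPEN,np.ones((3,3))))
    i=1+np.argmax(st[1:,4]); v,u=np.where(l==i); out={}
    for nm,j in(('right',np.argmax(u)),('bottom',np.argmax(v)),('top',np.argmin(v)),('rightup',np.argmax(u-v))):
        c,r=ray(d,u[j],v[j]); c=c*1e3; ee=e; t=(55-ee@(c[:2]-P0))/(ee@r[:2]); p=c+t*r
        out[nm]=(int(u[j]),int(v[j]),'s %.0f h %.0f'%(n@(p[:2]-P0),p[2]-36))
    return out,int(st[i,4])
E
python3 -c "
from h import *
print(corner()); b=snap('side')
for d in (60,68,74): print(d,[proj(b,body(x,y,z,d)).round(0) for x,y,z in((55,37.5,205),(55,-37.5,205),(-55,-37.5,205),(55,37.5,0))],205*np.sin(np.radians(d)),205*np.cos(np.radians(d)))"
```

```text
({'right': (287, 150, 's 168 h 119'), 'bottom': (256, 201, 's -12 h 24'), 'top': (259, 135, 's -4 h 348'), 'rightup': (283, 146, 's 137 h 169')}, 1047)
60 [array([288., 151.]), array([284., 146.]), array([256., 131.]), array([258., 202.])] 177.5352077758099 102.50000000000003
68 [array([289., 154.]), array([287., 146.]), array([260., 132.]), array([258., 202.])] 190.0726901861914 76.79435165026194
74 [array([290., 156.]), array([289., 147.]), array([262., 133.]), array([258., 202.])] 197.0586476673554 56.50565794248483
```

Run:
```python
from h import *
b=snap('side')
overlay(b,66,0,'o3.png',(190,100,330,220))
s=robot.read_state();p=s['tool_pos']*1e3; print('tip s,h',n@(p[:2]-P0),p[2]-36, e@(p[:2]-P0))
```

```text
tip s,h 172.32902138706757 81.09410653284722 1.2361907323126795
```

View pics/o3.png

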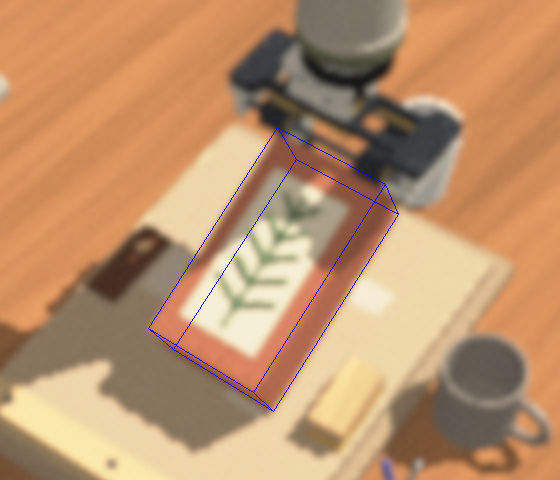

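The vase lies at about 66° and the outline matches, still held in contact with the fingers at px (320,150). The "rightmost pixel" measurement was thrown off by blur. Continuing on the late path.

```bash
python3 -m inch '[-0.1,2.3,-2.8,0,78, -0.4,4.7,-5.7,0,78, -0.6,7,-8.5,0,78, -0.9,9.4,-11.4,0,78, -1.1,11.6,-14.4,0,78, -1.3,13.8,-17.5,0,78, -1.5,15.9,-20.6,0,78, -1.6,18,-23.8,0,78]'
python3 -c "
from h import *
print(corner()); b=snap('side')
s=robot.read_state();p=s['tool_pos']*1e3; print('tip s,h',n@(p[:2]-P0),p[2]-36)
for d in (66,70,76): print(d,[proj(b,body(x,y,z,d)).round(0) for x,y,z in((55,37.5,205),(55,-37.5,205),(-55,-37.5,205),(55,37.5,0))])"
```

```text
t: 10.03
tool_pos: [0.5121, 0.1572, 0.0936]
orientation: [-2.119, -2.319, 0.001]
force: [0.0, -0.6, -3.4]
opening: 0.0649
gripper_force: 7.5
({'right': (288, 150, 's 175 h 112'), 'bottom': (256, 200, 's -12 h 31'), 'top': (262, 135, 's 11 h 335'), 'rightup': (286, 147, 's 158 h 144')}, 1055)
tip s,h 190.95626882992173 57.37144888728311
66 [array([289., 153.]), array([286., 146.]), array([259., 131.]), array([258., 202.])]
70 [array([290., 155.]), array([287., 146.]), array([261., 132.]), array([258., 202.])]
76 [array([290., 157.]), array([289., 147.]), array([263., 133.]), array([258., 202.])]
```

```bash
python3 -m inch '[-0.1,1.9,-3.2,0,78, -0.3,3.8,-6.5,0,78, -0.5,5.5,-10,0,78, -0.7,7.3,-13.3,0,78, -0.8,9,-16.7,0,78, -1,10.7,-20.2,0,78, -1.2,12.3,-23.7,0,78, -1.3,14,-27,0,78]'
python3 -c "
from h import *
print(corner()); b=snap('side')
for d in (76,84,90): print(d,[proj(b,body(x,y,z,d)).round(0) for x,y,z in((55,37.5,205),(55,-37.5,205),(-55,-37.5,205),(55,37.5,0))])"
```

```text
t: 10.8
tool_pos: [0.5112, 0.1713, 0.0669]
orientation: [2.119, 2.319, 0.001]
force: [0.1, 1.0, -2.6]
opening: 0.0654
gripper_force: 7.2
({'right': (289, 151, 's 184 h 98'), 'bottom': (256, 200, 's -12 h 31'), 'top': (264, 138, 's 21 h 313'), 'rightup': (288, 150, 's 175 h 112')}, 1105)
76 [array([290., 157.]), array([289., 147.]), array([263., 133.]), array([258., 202.])]
84 [array([290., 161.]), array([291., 149.]), array([265., 135.]), array([258., 202.])]
90 [array([290., 164.]), array([292., 151.]), array([266., 138.]), array([258., 202.])]
```

```bash
python3 -m inch '[-0.1,0.8,-2,0,78, -0.1,1.5,-4,0,78, -0.2,2.3,-6,0,78, -0.3,3,-8,0,78, -0.3,3.6,-10,0,78, -0.4,4.2,-12,0,78, -0.5,4.8,-14,0,78, -0.5,5.4,-16,0,78, -0.6,6,-18,0,78, -0.6,6.5,-19.5,0,78]'
python3 -c "
from h import *
print(corner())"
```

```text
t: 11.73
tool_pos: [0.5106, 0.1773, 0.0475]
orientation: [2.119, 2.319, -0.0]
force: [-0.0, 0.4, -0.3]
opening: 0.072
gripper_force: 0.0
({'right': (289, 153, 's 186 h 85'), 'bottom': (255, 201, 's -18 h 32'), 'top': (265, 141, 's 27 h 295'), 'rightup': (289, 153, 's 186 h 85')}, 1099)
```

The vase is down and unloaded. Now I'll back off, open the fingers wide so they bear on both side walls, and push square towards the batten.

```bash
python3 -m inch '[-0.3,3,0,0,78, -0.7,8,0,0,78, -0.7,8,0,0,100, -0.7,8,0,0,100, -0.7,8,0,0,100, -0.7,8,0,0,100, -0.3,3,0,0,100, 0,0,0,0,100, 0.2,-2,0,0,100, 0.4,-4,0,0,100]'
python3 -m inch '[0.3,-3,0,0,100, 0.6,-6,0,0,100, 0.8,-9,0,0,100, 1.1,-12,0,0,100, 1.4,-15,0,0,100, 1.7,-18,0,0,100, 1.9,-21,0,0,100, 2.2,-24,0,0,100, 2.5,-27,0,0,100, 2.8,-30,0,0,100]'
python3 -c "
from h import *
print(corner())"
```

```text
t: 12.62
tool_pos: [0.5109, 0.1734, 0.0476]
orientation: [-2.12, -2.318, -0.001]
force: [0.3, 3.1, -0.7]
opening: 0.0931
gripper_force: 1.8
t: 13.45
tool_pos: [0.5138, 0.1431, 0.0476]
orientation: [-2.119, -2.319, 0.0]
force: [0.1, 3.2, -0.9]
opening: 0.0927
gripper_force: 1.7
({'right': (284, 160, 's 155 h 78'), 'bottom': (248, 207, 's -58 h 46'), 'top': (261, 146, 's 8 h 292'), 'rightup': (280, 156, 's 124 h 131')}, 1126)
```

```bash
python3 -m inch '[0.3,-3.5,0,0,100, 0.6,-7,0,0,100, 1,-10.5,0,0,100, 1.3,-14,0,0,100, 1.6,-17.5,0,0,100, 1.9,-21,0,0,100, 2.3,-24.5,0,0,100, 2.6,-28,0,0,100, 2.9,-31.5,0,0,100, 3.2,-35,0,0,100]'
python3 -m inch '[0.3,-3.5,0,0,100, 0.6,-7,0,0,100, 1,-10.5,0,0,100, 1.3,-14,0,0,100, 1.6,-17.5,0,0,100, 1.9,-21,0,0,100, 2.3,-24.5,0,0,100, 2.6,-28,0,0,100, 2.9,-31.5,0,0,100, 3.2,-35,0,0,100]'
```

```text
t: 14.33
tool_pos: [0.517, 0.1081, 0.0477]
orientation: [-2.119, -2.319, -0.0]
force: [-0.1, 3.1, -0.0]
opening: 0.0932
gripper_force: 1.8
t: 15.17
tool_pos: [0.5201, 0.0731, 0.0476]
orientation: [-2.119, -2.319, 0.0]
force: [-0.7, 3.5, -0.9]
opening: 0.0928
gripper_force: 1.8
```

```bash
python3 -m inch '[0.1,-1,0,0,100, 0.2,-2,0,0,100, 0.3,-3,0,0,100, 0.4,-4,0,0,100, 0.5,-5,0,0,100, 0.5,-6,0,0,100]'
```

```text
t: 15.67
tool_pos: [0.5207, 0.0675, 0.0476]
orientation: [-2.119, -2.319, -0.0]
force: [-0.1, 3.9, -0.4]
opening: 0.093
gripper_force: 1.8
```

```bash
python3 -m inch '[0.1,-1,0,0,100, 0.2,-2,0,0,100, 0.3,-3,0,0,100, 0.3,-3,0,0,100]'; python3 -m inch '[0.1,-1,0,0,100, 0.1,-1.5,0,0,100, 0.2,-2,0,0,100, 0.2,-2,0,0,100]'
```

```text
t: 16.0
tool_pos: [0.521, 0.0642, 0.0476]
orientation: [2.119, 2.319, -0.0]
force: [-0.3, 1.4, 0.1]
opening: 0.0928
gripper_force: 1.2
t: 16.33
tool_pos: [0.5209, 0.0634, 0.0476]
orientation: [-2.118, -2.318, -0.001]
force: [-1.9, 9.6, 0.5]
opening: 0.0931
gripper_force: 4.4
```

Contact with the batten: the force rose and the tool stopped. One more gentle press to seat the whole foot.

```bash
python3 -m inch '[0.1,-0.7,0,0,100, 0.1,-1.5,0,0,100, 0.1,-1.5,0,0,100]'
```

```text
t: 16.58
tool_pos: [0.5207, 0.0633, 0.0477]
orientation: [-2.116, -2.318, -0.003]
force: [-3.1, 15.6, 1.6]
opening: 0.0931
gripper_force: 8.1
```

```bash
python3 -m inch '[-0.2,2,0,0,100, -0.5,5,0,0,100, -1,12,0,0,100, -2,25,0,0,100, -4,45,0,0,100, -4,45,35,0,100, -4,45,70,0,100, -4,70,105,0,100, -4,105,140,0,100, -4,140,170,0,100]'; python3 -m inch '[-30,30,20,0,100, -60,60,20,0,100, -90,90,20,0,100, -110,125,20,0,100, -130,160,20,0,100, -140,195,20,0,100, -140,195,20,0,100]'
python3 - <<'E'
from h import *
a=snap('top');b=snap('side')
x=cv2.resize(a['image'][155:275,150:310],None,fx=5,fy=5,interpolation=cv2.INTER_CUBIC)
cv2.imwrite('pics/fin.png',np.hstack([x[:,150:],cv2.resize(b['image'][100:240,190:250],(150,600))])[:600,:800])
E
```

```text
t: 17.42
tool_pos: [0.5175, 0.1919, 0.2112]
orientation: [2.121, 2.316, 0.002]
force: [0.4, 1.5, -0.1]
opening: 0.0928
gripper_force: 0.0
t: 18.0
tool_pos: [0.3734, 0.3918, 0.2287]
orientation: [-2.112, -2.323, -0.002]
force: [0.6, -0.8, 0.6]
opening: 0.0932
gripper_force: 0.0
```

View pics/fin.png

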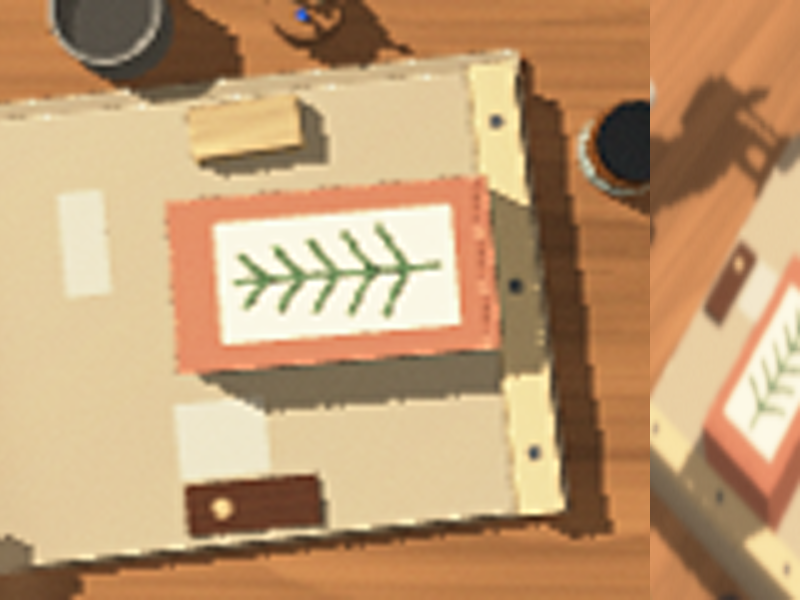

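The picture shows the vase lying leaf up, with its foot flush along the batten from about px (487,180) to (498,350). It is square to within about 1.5°. The block and rib are where they were, and the arm is clear.

```bash
python3 -c "
from plant import job
print(job.close_job())"
```

```text
the job is handed in; nothing more can be done
None
```

The vase was eased down without a drop and now lies leaf picture up with its foot flat against the batten, square to within about 1.5°. Nothing else appeared to move in the last views, and the job is handed in, though no verdict came back.

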